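# Pop the fuse hatch

### The job

Two grey boxes with black spring hatches stand on the bench, and the fuses in the smaller one are to be inspected. Press the smaller box's hatch down once with the fingertips (the ribbed patch near its front edge is made for it) until the latch trips, then let go so that the hatch pops up, and leave it standing wide open. Never push the popped hatch back down, leave the larger box's hatch shut, and do not pick up or shift the boxes or anything else on the bench.

Things in the scene. Friction and masses are not known exactly. Their poses are not given: they have to be found in the camera images.
- fuse_box: The smaller box: grey painted steel, 126 mm deep (x), 74 mm wide (y), sides 62 mm high, loose, 2.2 kg. Origin: centre of its underside; x points from the hatch's free edge (front) to its hinge (back), z up. The black hatch is the front 90 mm of the top, at 70 mm height, 8 mm proud of the sides. A push-push latch inside holds it shut; pressing an open hatch right down latches it again.
- fuse_press (a point): Where to press: middle of the ribbed patch (three short grey ribs, 30 mm long) on top of the smaller box's hatch, (-36, 0, 70) mm in the box's frame when shut; 19 mm from the hatch's free edge, 66 mm from the hinge. Pressed here the hatch gives under about 3.5 to 5 N; the latch trips some 4 mm down and a hard stop comes at 6.8 mm: press to the stop. It moves with the hatch.
- fuse_hatch (a joint): Hinge angle of the smaller box's hatch, rad: 0 shut and latched, negative pressed in (trips at about -0.06, hard stop -0.104), positive open. Once tripped it follows the finger up when released, and its spring raises it in about a second to its upper stop at 0.9; its free edge is then about 140 mm above the bench.
- battery_box: The larger box, to be left alone: same make, depth and height, but 130 mm wide (y) and with four battery cells inside. Origin and axes as for the smaller box. It may stand to the left or the right.
- battery_hatch (a joint): Hinge angle of the larger box's hatch, rad: 0 shut, same latch and signs. It must stay shut.
- tape: Bystander: yellow tape measure 37x100x68 mm, between or near the boxes, loose. Origin: centre of its underside.
- offcut: Bystander: wooden block 45x70x22 mm between the boxes, loose. Origin: centre of its underside.
- sander: Bystander: sanding block 64x117x35 mm behind the boxes, loose. Origin: centre of its underside.
- glue: Bystander: white glue bottle with an orange tip, 203 mm tall, behind the boxes, loose. Origin: centre of its underside.
- driver: Bystander: blue screwdriver, 176 mm long, in front of the boxes, loose. Origin: centre of its underside.
- brush: Bystander: flat brush, 185 mm long, in front of the boxes, loose. Origin: centre of its underside.
- square: Bystander: try square 110x166x16 mm, behind the boxes, loose. Origin: centre of its underside.

How it is judged (in metres and radians):
On the way, in this order (a step that is already met when the one before it is completed fails the run):
1. the smaller box's hatch is pressed in by the fingers until its latch trips (value of joint fuse_hatch below -0.05 rad and contact force between the fingers and fuse_box above 0.5 N), for 0.02 s.
2. the hatch pops up and stays open for a second with nothing touching it (value of joint fuse_hatch above 0.7 rad and contact force between each of the arm, the fingers and fuse_box below 0.1 N), for 1 s.
At the end, for the whole second after the job is handed in: The smaller box's hatch stands open by more than 0.75 rad and at rest, the larger box's hatch is shut (within 0.03 rad), and both boxes stand flat within 20 mm of where they were (value of joint fuse_hatch above 0.75 rad and velocity of joint fuse_hatch below 0.05 rad/s and value of joint battery_hatch between -0.03 and 0.03 rad and distance of each of fuse_box, battery_box from where it was at the start of the episode below 0.02 m and angle between each of fuse_box, battery_box's own z axis and vertical below 0.05 rad and linear speed of fuse_box below 0.02 m/s); the robot touches nothing.
It fails at once if the popped hatch is pushed back down (value of joint fuse_hatch between 0.12 and 0.75 rad and velocity of joint fuse_hatch below -0.15 rad/s).
It fails at once if the larger box's hatch is pressed in or opened (value of joint battery_hatch below -0.04 rad or value of joint battery_hatch above 0.05 rad).
It fails at once if a box is lifted or shifted (height (world z) of any of fuse_box, battery_box above 0.012 m or distance of any of fuse_box, battery_box from where it was at the start of the episode above 0.03 m).
It fails at once if a bystander is lifted, shifted or knocked over (distance of any of tape, offcut, sander, glue, driver, brush, square from where it was at the start of the episode above 0.03 m or angle between glue's own z axis and vertical above 0.5 rad).
It also fails if it takes over 37 s, if anything falls off the work surface, if the arm or the gripper's body presses on something with over 40 N, if the wrist force passes 120 N, or if a joint passes its speed limit or range.

### The arm

A 6-joint arm with a two-finger parallel gripper is mounted at the origin on a cart in front of the work surface, level with it; the furniture and walls round the work are solid. World frame = base frame: x ahead of the robot, y to its left, z up, the work surface at z = 0. Lengths are in mm, angles in rad, forces in N, time in s.
With the tool pointing down it reaches from about 275 to 750 mm from the base axis. Payload 10.2 kg.
Tool frame: the origin (TCP) lies midway between the tips of the shut fingers; the grasp point (between the pads) lies 19 mm behind it; z points along the fingers, y is the line along which they close (so a half turn about z gives the same grasp; the last joint's range is limited). The gripper opens to 85 mm and grips with 20 to 120 N. Pads are 22 mm wide; open, the fingers measure 114 mm over their backs; the gripper's body (76 mm by 85 mm) begins 54 mm behind the grasp point. The pads swing forward as they close: fully open they stand 13 mm farther back than shut.
Start: joints at [-1.33, 0.313, 1.498, -0, 1.331, -0.223], TCP at [234.848, -469.551, 231.294] pointing down, gripper open.
Joint ranges: [-2.94, 2.94], [-0.97, 2.17], [0.19, 2.56], [-1.23, 4.37], [0.02, 3.11], [-2.88, 2.88]. Speed limits (rad/s): [2.39, 2.39, 3.01, 3.14, 3.14, 3.14].

### API

Orientations are given as a unit quaternion [w, x, y, z].
In Python, from bench import arm gives the robot as it stands.
- The arm moves only by the tool arm_command, never from a script. Its argument "steps" is text: rows parted by semicolons, each of 7 numbers parted by spaces: the shift along the world's x, y, z in m, then the turn, a rotation vector about the world's x, y, z in degrees, then the gripper's target within -1 to 1 (fully open at 1, half-way at 0, shut at -1). A call has 1 to 10 rows; each row shifts and turns the commanded pose from where the row before left it; what a row does not reach is not made up. A row lasts 1/12 s, in which the tool goes at most 41.7 mm and 7.16 degrees, less where a joint would pass 70% of its speed; a pose out of reach is approached as far as the arm can. A call with a gripper value outside its range is refused whole. The fingers move at their own pace and stop on an object; the grip force is fixed at half the most. Time passes only in rows, so rows that do not move let the fingers close. It gives the time, the measured TCP pose, the force, the opening and the grip force at its end, in the units of the state.
- arm.get_obs(): the state, without advancing time (a new reading comes with each control period).
- arm.get_image(name): name is "scene" or "side" or "wrist"; returns a dict with "img" (480x640x3 uint8, red, green, blue), "intrinsics" (3x3 intrinsics, pixels), "position" and "attitude" of the camera in the world. Camera axes: x right, y up, looking along -z (the intrinsics and any distortion apply to the point x, -y, -z); pixel columns grow to the right and rows downward; lengths in mm; the calibration is good to about 2 mm. A picture is of the moment at which its call begins. There is no depth.
- arm.hand_in(): hands the job in; it is judged then, once.
The state is a dict: "t": time; "qpos": joint angles; "qd": joint speeds; "tau": joint torques, N m; "tool_pos": TCP position; "tcp_rot": TCP orientation; "contact_force": force on the tool from outside, world axes, zero at the start; "moment": the same for the moment, N m; "opening": finger opening in mm; "grasp_force": force on a finger pad.
Only numpy, scipy, OpenCV 4.12 (cv2) and the standard library are available. Lean on these libraries where they do the work, as an engineer would, in place of code of your own. Each camera call takes 0.05 s, during which the arm holds its last target. There are 200 camera calls.

## Working session

There is one attempt and no reset: what is moved stays moved. The work goes in short steps, Python scripts to look and compute and a tool call to move; the robot and the scene stay as the last step left them, time stands still between calls to the robot, and variables do not carry over. Pictures are saved under pics/ and viewed, at most 10 in all, crops included, and the job is handed in when it is done.

Besides the shell and the picture viewer there is one more tool, called after "Request:" by a JSON object that holds its "method" and its "body", one argument or row to a line. arm_command: Moves the arm, as the interface text tells. Its arguments: {"type":"object","properties":{"steps":{"type":"string"}},"required":["steps"]}

```bash
mkdir -p pics; cat > h.py <<'E'
import numpy as np, cv2, pickle
from scipy.spatial.transform import Rotation as R
from bench import arm
def rot(a):
    a=np.array(a,float)
    return a if a.shape==(3,3) else R.from_quat(a,scalar_first=True).as_matrix()
def ray(c,u,v):
    d=np.linalg.inv(c["intrinsics"])@[u,v,1]
    return np.array(c["position"],float), rot(c["attitude"])@(d*[1,-1,-1])
def plane(c,u,v,z):
    p,d=ray(c,u,v); return p+d*(z-p[2])/d[2]
def tri(c1,a,c2,b):
    p,d=ray(c1,*a); q,e=ray(c2,*b)
    s=np.linalg.lstsq(np.c_[d,-e],q-p,rcond=None)[0]
    x,y=p+d*s[0],q+e*s[1]; return (x+y)/2,np.linalg.norm(x-y)
def proj(c,X):
    x=rot(c["attitude"]).T@(np.array(X)-c["position"])*[1,-1,-1]; k=c["intrinsics"]@x; return k[:2]/k[2]
E
python3 - <<'E'
from h import *
for n in("scene","side"):
    c=arm.get_image(n); pickle.dump(c,open(n+".pkl","wb")); cv2.imwrite(f"pics/{n}.png",c["img"][...,::-1])
    print([k for k in c],c["intrinsics"],c["position"],c["attitude"])
print(arm.get_obs())
E
```

```text
['img', 'intrinsics', 'position', 'attitude'] [[526.38815749   0.         320.60769809]
 [  0.         526.38815749 247.01884098]
 [  0.           0.           1.        ]] [159.56510666 740.78414887 511.7557146 ] [-0.21055969 -0.11873627  0.51236525  0.82404379]
['img', 'intrinsics', 'position', 'attitude'] [[560.3884441    0.         320.89457503]
 [  0.         560.3884441  242.37556793]
 [  0.           0.           1.        ]] [313.59842487 897.0797088  495.27419394] [-0.12717462 -0.06866067  0.53765969  0.83068309]
{'t': 0.1, 'qpos': array([-1.33039099e+00,  3.13376288e-01,  1.49837595e+00,  1.19445818e-05,
        1.33102790e+00, -2.23399791e-01]), 'qd': array([-1.24838802e-03, -3.04697396e-03, -2.06117113e-03, -6.08820706e-04,
       -1.40204985e-03,  7.06804396e-05]), 'tau': array([ 2.29073550e-03, -4.12898147e+01, -2.60144055e+01, -1.65355618e-04,
        3.05711714e-03,  1.51675272e-05]), 'tool_pos': array([ 234.79388758, -469.3000433 ,  230.79581326]), 'tcp_rot': array([-5.93768434e-04,  9.73231046e-01,  2.29828148e-01,  7.52008400e-07]), 'contact_force': array([-0.07689771, -0.73150567,  0.61493383]), 'moment': array([-0.01779761, -0.00160352,  0.03191389]), 'grasp_force': 0.0, 'opening': 85.37296632453918}
```

View pics/scene.png

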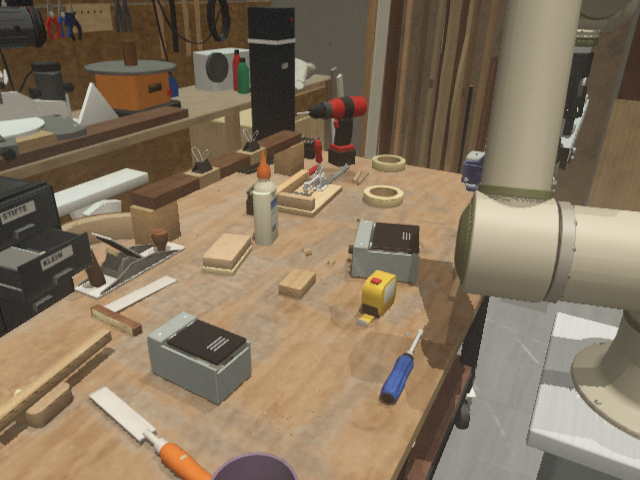

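View pics/side.png

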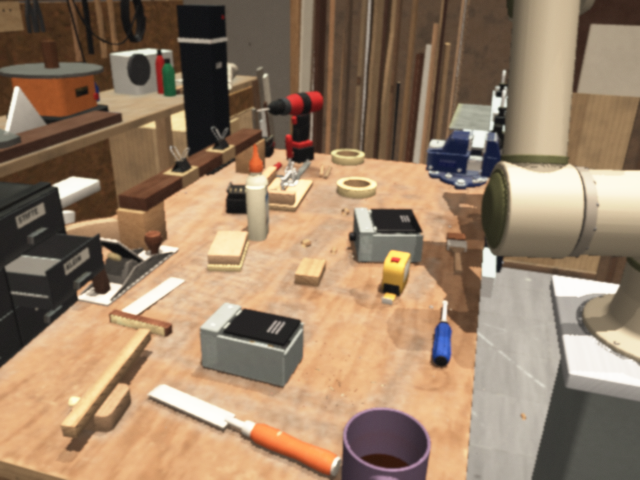

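The scene view shows the near box at about (200,355) and the far one at (387,250). In the side view they are at (252,343) and (388,235). The ribs are at (218,343) and (411,236) in scene. The view doesn't settle which box is smaller, so I'll enlarge both and measure.

```bash
python3 - <<'E'
from h import *
rows=[]
for n,bs in(("scene",[(140,305),(340,205)]),("side",[(195,295),(340,195)])):
    im=pickle.load(open(n+".pkl","rb"))["img"][...,::-1]
    rows.append(np.hstack([cv2.resize(im[y:y+100,x:x+120],None,fx=3,fy=3,interpolation=cv2.INTER_CUBIC) for x,y in bs]))
cv2.imwrite("pics/crops.png",np.vstack(rows))
# ribs: bright blobs inside the dark hatch
for n,bs in(("scene",[(140,305),(340,205)]),("side",[(195,295),(340,195)])):
    im=pickle.load(open(n+".pkl","rb"))["img"]
    for x,y in bs:
        g=im[y:y+100,x:x+120].max(2)
        m=(g<70).astype(np.uint8); m=cv2.morphologyEx(m,cv2.MORPH_CLOSE,np.ones((9,9)))
        k,l,s,ce=cv2.connectedComponentsWithStats(m); i=1+s[1:,4].argmax()
        cn=max(cv2.findContours((l==i).astype(np.uint8),0,2)[0],key=cv2.contourArea)
        ap=cv2.approxPolyDP(cv2.convexHull(cn),4,True)[:,0]+[x,y]
        inner=cv2.erode((l==i).astype(np.uint8),np.ones((3,3)))
        r=(inner>0)&(g>90); v,u=np.nonzero(r)
        print(n,ap.tolist(),"ribs",u.mean()+x,v.mean()+y,len(u))
E
```

```text
scene [[245, 339], [232, 358], [217, 364], [167, 342], [198, 320]] ribs 217.375 343.40441176470586 136
scene [[377, 224], [418, 228], [418, 251], [372, 248]] ribs 405.76190476190476 235.71428571428572 42
side [[223, 333], [243, 310], [299, 321], [285, 346]] ribs 273.56410256410254 329.05128205128204 39
side [[420, 231], [378, 231], [373, 210], [410, 210]] ribs 404.5 218.40384615384616 52
```

View pics/crops.png

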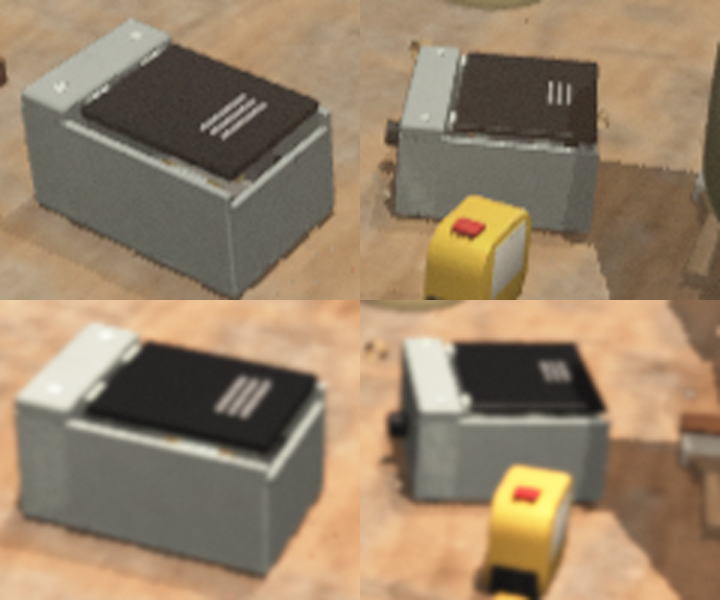

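The crops show the ribs clearly: near box at scene (218,344) and side (276,327), far box at scene (406,236) and side (405,219). The hatch corners are sharp enough to read as well, so next I triangulate and compare widths.

```bash
python3 - <<'E'
from h import *
S=pickle.load(open("scene.pkl","rb"));T=pickle.load(open("side.pkl","rb"))
f=lambda p,o:(p[0]/3+o[0]-1/3,p[1]/3+o[1]-1/3)
# order: ribs, back -y, front -y, front +y, back +y
D={"near":([(234,117),(165,45),(319,103),(235,177),(82,114)],(140,305),[(243,97),(145,43),(321,78),(273,150),(88,114)],(195,295)),
"far":([(199,93),(106,55),(237,64),(237,141),(95,133)],(340,205),[(194,71),(96,43),(211,44),(245,112),(101,110)],(340,195))}
for k,(a,oa,b,ob) in D.items():
    P=[]
    for n,p,q in zip(["rib","b-","f-","f+","b+"],a,b):
        X,e=tri(S,f(p,oa),T,f(q,ob)); P.append(plane(S,*f(p,oa),70))
        print(k,n,X.round(1),round(e,1),"planes",P[-1][:2].round(1),plane(T,*f(q,ob),70)[:2].round(1))
    print("widths",np.linalg.norm(P[1]-P[4]),np.linalg.norm(P[2]-P[3]),"depth",np.linalg.norm(P[1]-P[2]),np.linalg.norm(P[3]-P[4]))
    d=(P[1]+P[4]-P[2]-P[3]); print("yaw",np.degrees(np.arctan2(d[1],d[0])))
E
```

```text
near rib [549.7 286.7  70.5] 1.1 planes [549.5 286.9] [550.5 285.1]
near b- [608.6 263.4  75.1] 0.3 planes [614.1 257.6] [612.1 255.9]
near f- [520.9 260.8  71.5] 0.1 planes [522.1 259.2] [521.7 258.4]
near f+ [523.3 319.9  69.6] 0.2 planes [522.9 320.4] [523.3 320.3]
near b+ [613.5 316.3  67.1] 0.2 planes [610.7 318.9] [611.4 320.3]
widths 61.433213170265354 61.19845791171668 depth 92.01512295693195 87.84046237772728
yaw -1.0091656633308677
far rib [ 444.  -174.1   70.8] 1.3 planes [ 443.9 -174.3] [ 444.7 -177.6]
far b- [ 514.5 -182.9   78.8] 1.2 planes [ 521.  -200.4] [ 519.2 -207.3]
far f- [ 442.8 -251.1   62.4] 2.0 planes [ 437.1 -232.2] [ 441.2 -233.5]
far f+ [ 403.6 -134.    62.9] 0.5 planes [ 399.5 -119.7] [ 402.3 -117.6]
far b+ [ 496.4 -124.1   52.2] 5.8 planes [480.4 -85.3] [491.2 -89.4]
widths 122.05622513621857 118.67831986671192 depth 89.73690813122877 87.86011092678038
yaw 21.90001237478509
```

The near box (y ≈ +287) is the smaller one: its hatch is about 61 mm wide against about 120 mm. The ribs triangulate to (550, 287, 70.5), which matches the stated 70 mm height, and the reach is 620 mm. I'll go over it at z ≈ 230 with the gripper shut, turning the tool square to the box.

Request:
{"method": "arm_command", "body": {
  "steps": "0.0125 0.030 0.003 0 0 -2.7 -1;0.0125 0.030 0.003 0 0 -2.7 -1;0.0125 0.030 0.003 0 0 -2.7 -1;0.0125 0.030 0.003 0 0 -2.7 -1;0.0125 0.030 0.003 0 0 -2.7 -1;0.0125 0.030 0.003 0 0 -2.7 -1;0.0125 0.030 0.003 0 0 -2.7 -1;0.0125 0.030 0.003 0 0 -2.7 -1;0.0125 0.030 0.003 0 0 -2.7 -1;0.0125 0.030 0.003 0 0 -2.7 -1"
}}

```text
t: 0.93
tool_pos: [360.0, -167.9, 261.3]
tcp_rot: [-0.0, 1.0, -0.005, -0.0]
contact_force: [1.3, 0.2, 0.6]
opening: -0.0
grasp_force: 0.0
```

Request:
{"method": "arm_command", "body": {
  "steps": "0.0125 0.030 0 0 0 0 -1;0.0125 0.030 0 0 0 0 -1;0.0125 0.030 0 0 0 0 -1;0.0125 0.030 0 0 0 0 -1;0.0125 0.030 0 0 0 0 -1;0.0125 0.030 0 0 0 0 -1;0.0125 0.030 0 0 0 0 -1;0.0125 0.030 0 0 0 0 -1;0.0125 0.030 0 0 0 0 -1;0.0125 0.030 0 0 0 0 -1"
}}

```text
t: 1.77
tool_pos: [485.0, 132.2, 261.0]
tcp_rot: [0.0, 1.0, -0.004, -0.0]
contact_force: [0.9, -0.2, -0.2]
opening: -0.2
grasp_force: 0.0
```

Request:
{"method": "arm_command", "body": {
  "steps": "0.0128 0.0308 0 0 0 0 -1;0.0128 0.0308 0 0 0 0 -1;0.0128 0.0308 0 0 0 0 -1;0.0128 0.0308 0 0 0 0 -1;0.0128 0.0308 0 0 0 0 -1;0 0 -0.03 0 0 0 -1;0 0 -0.03 0 0 0 -1;0 0 -0.03 0 0 0 -1;0 0 -0.03 0 0 0 -1;0 0 0 0 0 0 -1"
}}

```text
t: 2.6
tool_pos: [546.0, 283.6, 135.0]
tcp_rot: [0.002, 1.0, -0.004, -0.005]
contact_force: [0.5, -0.0, -0.7]
opening: -0.1
grasp_force: 0.0
```

```bash
python3 - <<'E'
from h import *
o=arm.get_obs(); print(o["tool_pos"],o["contact_force"])
I=[]
for n in("scene","side","wrist"):
    c=arm.get_image(n); pickle.dump(c,open(n+"2.pkl","wb"))
    im=c["img"][...,::-1].copy(); p=proj(c,[549,286.5,70]); print(n,p)
    if n=="wrist": print(c["position"]); I.append(cv2.resize(im,(400,300)))
    else:
        x,y=(int(p[0])-100,int(p[1])-100); I.append(cv2.resize(im[y:y+150,x:x+200],(400,300)))
cv2.imwrite("pics/pre.png",np.vstack([np.hstack(I[:2]),np.hstack([I[2],I[2]*0])]))
E
```

```text
[546.03130282 283.61406458 135.00333718] [ 0.54874582 -0.04004883 -0.72882959]
scene [218.13250286 343.63255756]
side [276.35898448 327.71011114]
wrist [317.91665843 253.99148418]
[623.12088631 284.48978247 282.04156202]
```

View pics/pre.png

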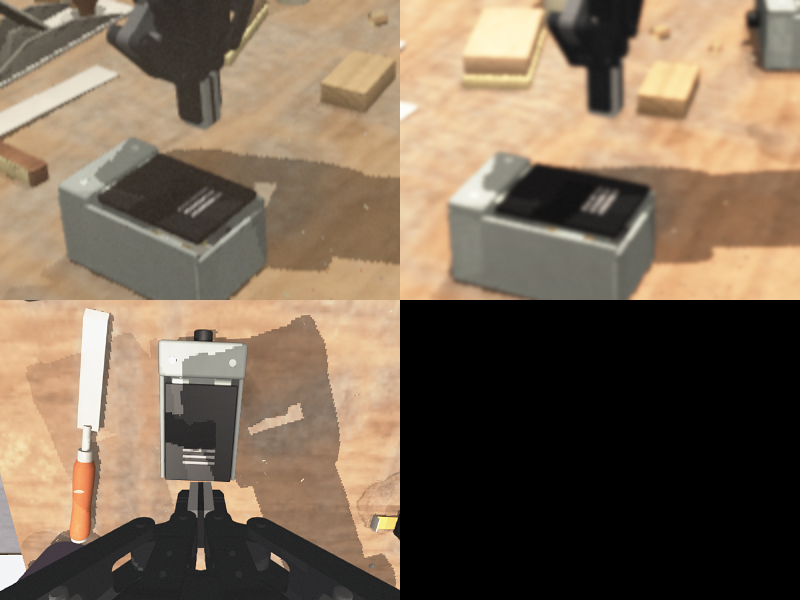

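The wrist view shows the ribs at about (318,252) full-size, against a predicted (318,254), so the third view agrees. Nothing obstructs the finger. Coming down to just above the hatch.

Request:
{"method": "arm_command", "body": {
  "steps": "0.003 0.003 -0.015 0 0 0 -1;0 0 -0.02 0 0 0 -1;0 0 -0.015 0 0 0 -1;0 0 -0.006 0 0 0 -1;0 0 -0.003 0 0 0 -1;0 0 0 0 0 0 -1"
}}

```text
t: 3.25
tool_pos: [552.5, 287.6, 83.5]
tcp_rot: [-0.0, 1.0, -0.004, 0.001]
contact_force: [0.5, -0.0, 0.2]
opening: 0.1
grasp_force: 0.0
```

Request:
{"method": "arm_command", "body": {
  "steps": "0 0 -0.002 0 0 0 -1;0 0 -0.002 0 0 0 -1;0 0 -0.002 0 0 0 -1;0 0 -0.001 0 0 0 -1;0 0 0 0 0 0 -1"
}}

```text
t: 3.67
tool_pos: [551.8, 287.5, 75.2]
tcp_rot: [0.0, 1.0, -0.004, -0.0]
contact_force: [-0.1, 0.2, 1.0]
opening: 0.1
grasp_force: 0.0
```

Request:
{"method": "arm_command", "body": {
  "steps": "-0.002 0 0 0 0 0 -1;0 0 -0.002 0 0 0 -1;0 0 -0.002 0 0 0 -1;0 0 -0.001 0 0 0 -1;0 0 -0.001 0 0 0 -1;0 0 0 0 0 0 -1"
}}

```text
t: 4.17
tool_pos: [549.6, 287.5, 69.3]
tcp_rot: [0.0, 1.0, -0.004, -0.0]
contact_force: [-2.9, 0.5, 2.7]
opening: -0.4
grasp_force: 1.6
```

Request:
{"method": "arm_command", "body": {
  "steps": "0 0 -0.001 0 0 0 -1;0 0 -0.001 0 0 0 -1;0 0 -0.001 0 0 0 -1;0 0 -0.001 0 0 0 -1;0 0 0 0 0 0 -1"
}}

```text
t: 4.58
tool_pos: [549.7, 287.5, 65.1]
tcp_rot: [0.0, 1.0, -0.004, -0.0]
contact_force: [-3.7, -0.4, 4.2]
opening: -0.0
grasp_force: 2.0
```

Request:
{"method": "arm_command", "body": {
  "steps": "0 0 -0.001 0 0 0 -1;0 0 -0.001 0 0 0 -1;0 0 0 0 0 0 -1"
}}

```text
t: 4.83
tool_pos: [549.8, 287.5, 63.5]
tcp_rot: [-0.0, 1.0, -0.004, -0.0]
contact_force: [-4.4, -0.2, 6.9]
opening: -0.2
grasp_force: 3.6
```

Request:
{"method": "arm_command", "body": {
  "steps": "0 0 -0.001 0 0 0 -1;0 0 0 0 0 0 -1"
}}

```text
t: 5.0
tool_pos: [549.8, 287.6, 63.1]
tcp_rot: [-0.0, 1.0, -0.004, 0.0]
contact_force: [-6.9, -1.1, 10.9]
opening: 0.1
grasp_force: 6.0
```

The force jumps to 11 N at z = 63.1, so that's the hard stop. Retreating straight up, faster than the hatch rises.

Request:
{"method": "arm_command", "body": {
  "steps": "0 0 0.02 0 0 0 -1;0 0 0.035 0 0 0 -1;0 0 0.035 0 0 0 -1;0 0 0.035 0 0 0 -1;0 0 0.035 0 0 0 -1;-0.01 0 0.035 0 0 0 -1;-0.02 0 0.02 0 0 0 -1;-0.02 0 0 0 0 0 -1;-0.02 0 0 0 0 0 -1;-0.02 0 0 0 0 0 -1"
}}

```text
t: 5.83
tool_pos: [459.4, 287.3, 277.1]
tcp_rot: [-0.0, 1.0, -0.004, 0.001]
contact_force: [-0.7, -0.0, 0.4]
opening: 0.1
grasp_force: 0.0
```

Request:
{"method": "arm_command", "body": {
  "steps": "0 0 0 0 0 0 -1;0 0 0 0 0 0 -1;0 0 0 0 0 0 -1;0 0 0 0 0 0 -1;0 0 0 0 0 0 -1;0 0 0 0 0 0 -1;0 0 0 0 0 0 -1;0 0 0 0 0 0 -1;0 0 0 0 0 0 -1;0 0 0 0 0 0 -1"
}}

```text
t: 6.67
tool_pos: [459.9, 287.4, 277.3]
tcp_rot: [0.0, 1.0, -0.004, 0.0]
contact_force: [0.0, -0.1, -0.2]
opening: -0.2
grasp_force: 0.0
```

Request:
{"method": "arm_command", "body": {
  "steps": "0 0 0 0 0 0 -1;0 0 0 0 0 0 -1;0 0 0 0 0 0 -1;0 0 0 0 0 0 -1;0 0 0 0 0 0 -1;0 0 0 0 0 0 -1;0 0 0 0 0 0 -1;0 0 0 0 0 0 -1;0 0 0 0 0 0 -1;0 0 0 0 0 0 -1"
}}

```text
t: 7.5
tool_pos: [459.8, 287.4, 277.3]
tcp_rot: [-0.0, 1.0, -0.004, 0.0]
contact_force: [1.1, -0.1, 0.4]
opening: -0.0
grasp_force: 0.0
```

```bash
python3 - <<'E'
from h import *
c=arm.get_image("scene"); d=arm.get_image("side")
cv2.imwrite("pics/post.png",np.hstack([c["img"][200:450,100:480],d["img"][180:430,150:530]])[...,::-1])
E
```

```text
(no output)
```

View pics/post.png

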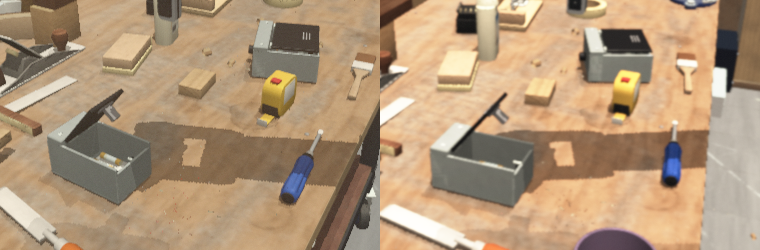

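The smaller box's hatch now stands wide open, at about (95,118) in the left half, with the fuses visible. The larger box is still shut and nothing has moved. I'll wait one more second, then hand in.

Request:
{"method": "arm_command", "body": {
  "steps": "0 0 0 0 0 0 -1;0 0 0 0 0 0 -1;0 0 0 0 0 0 -1;0 0 0 0 0 0 -1;0 0 0 0 0 0 -1;0 0 0 0 0 0 -1;0 0 0 0 0 0 -1;0 0 0 0 0 0 -1;0 0 0 0 0 0 -1;0 0 0 0 0 0 -1"
}}

```text
t: 8.43
tool_pos: [459.8, 287.5, 277.3]
tcp_rot: [-0.0, 1.0, -0.004, -0.0]
contact_force: [0.5, -0.4, -0.3]
opening: -0.1
grasp_force: 0.0
```

```bash
python3 -c "
from bench import arm
print(arm.hand_in())"
```

```text
the job is handed in; nothing more can be done
None
```

I pressed the smaller box's hatch to its stop and released it; it popped wide open, the larger box's hatch looks still shut with nothing visibly shifted, and the job is handed in (no verdict was returned).

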